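# Clamp a tin in the V-shaped opening stand

## Task

Get the fruit tin ready for opening: swing the brass bar of the V-shaped wooden tin stand wide open, then slide the tin over the worktop into the V, without lifting or toppling it, until it rests against both wooden sides. Then swing the bar fully shut behind the tin and let go, leaving the kitchen timer where it stands.

Things in the scene. Friction and masses are not known exactly. Their poses are not given: they have to be found in the camera images.
- tin_center (a point): Centre of the small round fruit tin (pale label with orange fruit, plain metal lid), half-way up: 29 mm above the worktop. Upright cylinder, 75 mm diameter, 58 mm high, about 0.25 kg, loose. Too wide for many grippers; it slides on the worktop when pushed low, e.g. with two parted fingertips behind it.
- tin_holder: Tin stand, fixed: two wooden guide walls, 12 mm thick, 45 mm high, form a V without floor (the tin slides on the worktop). Origin on the worktop under the seated tin's centre. +y points out of the mouth, so the tin goes in along -y; each wall leans 35 deg from y. The +x wall ends 36 mm, the -x wall 22 mm in front of the origin; there their inner faces are 72 and 61 mm off the y axis.
- seat (a point): The point where the tin's centre must come (the tin then touches both walls): 29 mm above the stand's origin, same axes as the stand. The stand's back block ends 72 mm behind it (-y); the outer corner of the shorter -x wall is 71 mm to its -x side.
- keeper_bar (a joint): Brass bar across the V's mouth, rad: 0 = fully shut (along the stand's x axis, inner face 43 mm in front of the seat, 5 mm clear of a seated tin); grows as it swings outward, away from the V; 1.57 = straight out along the stand's +y; stop at 1.85. Light friction, no spring: stays where left. 12 mm thick, 11 to 44 mm above the worktop, 180 mm from hinge to black-capped free end (cap 14.5 mm thick).
- bar_hinge (a point): Vertical hinge axis of the bar, at the bar's mid-height, 27.5 mm above the worktop; at x = +85, y = +49 mm in the stand's frame. Its own x axis runs along the bar, from the free end to the hinge. Seen from above the bar turns clockwise as it opens.
- bar_end (a point): Mid-height and mid-thickness of the bar, 170 mm from the hinge axis, 10 mm from the free end: the place to push (or pinch) it. When shut, the end stands out 20 mm past the shorter wall, so that a finger can get behind it there.
- timer_center (a point): Centre of the white and orange-red round kitchen timer, 65 mm diameter, 48 mm high, 24 mm above the worktop; loose, stands near the tin (the two may have changed places) and is to be left alone.
Mind the look-alikes: they are no part of the job. What is shaped like the part that bears tin_center but blue is not meant. Leave any red look-alike of the tin_holder alone.

How it is judged:
On the way, in this order (a step that is already met when the one before it is completed fails the run):
1. the bar is swung open (more than 0.6 rad) (value of joint keeper_bar above 0.6 rad), for 0.1 s.
2. the tin stands in the V, its centre within 5 mm of the seat (distance between tin_center and seat below 0.005 m), for 0.2 s.
At the end, for the whole second after the job is handed in: The tin stands upright (within 0.05 rad) and at rest in the V, its centre within 6 mm of the seat; the bar is shut behind it (below 0.06 rad); the timer is within 20 mm of where it stood (distance between tin_center and seat below 0.006 m and angle between tin_center's own z axis and vertical below 0.05 rad and value of joint keeper_bar below 0.06 rad and linear speed of tin below 0.01 m/s and distance of timer_center from where it was at the start of the episode below 0.02 m); the robot touches nothing.
It fails at once if the tin is lifted more than 15 mm off the worktop (height (world z) of tin_center above 0.044 m).
It fails at once if the tin is toppled (tilted more than 0.4 rad) (angle between tin_center's own z axis and vertical above 0.4 rad).
It fails at once if the timer is pushed away more than 20 mm (distance of timer_center from where it was at the start of the episode above 0.02 m).
It also fails if it takes over 72 s, if anything falls off the work surface, if the arm or the gripper's body presses on something with over 40 N, if the wrist force passes 120 N, or if a joint passes its speed limit or range.

## Robot

A 6-joint arm with a two-finger parallel gripper is mounted at the origin on a cart in front of the work surface, level with it; the furniture and walls round the work are solid. World frame = base frame: x ahead of the robot, y to its left, z up, the work surface at z = 0. Lengths are in m, angles in rad, forces in N, time in s.
With the tool pointing down it reaches from about 0.35 to 0.975 m from the base axis. Payload 4.9 kg.
Tool frame: the origin (TCP) lies on the centre line of the jaws, within the pads' length; the fingertips stand ctrl.tcp_to_tips ahead of it and the grasp point (between the pads) lies 3 mm ahead of it (ctrl.tcp_to_tips is the distance from the TCP to the fingertips, in m); z points along the fingers, y is the direction in which the jaws open and shut (so a half turn about z gives the same grasp; the last joint's range is limited). The gripper opens to 85 mm and grips with 20 to 120 N. Pads are 22 mm wide; open, the fingers measure 114 mm over their backs; the gripper's body (76 mm by 85 mm) begins 54 mm behind the grasp point. The pads swing forward as they close: fully open they stand 13 mm farther back than shut.
Start: joints at [-1.245, 0.053, 1.613, -0, 1.476, -0.119], TCP at [0.269, -0.564, 0.224] pointing down, gripper open.
Joint ranges: [-3.01, 3.01], [-1.01, 2.22], [0.06, 2.58], [-1.02, 4.17], [0.09, 2.62], [-3.14, 3.14]. Speed limits (rad/s): [2.57, 2.57, 3.14, 3.14, 3.14, 3.14].

## Interface

Orientations are given as a rotation vector (axis times angle).
In Python, from station import ctrl, vision gives the robot as it stands.
- The arm moves only by the tool jog_arm, never from a script. Its argument "deltas" is a list of rows, each a list of 7 numbers: the turn, a rotation vector about the tool's x, y, z in rad, then the shift along the tool's x, y, z in cm, then the opening, from 0 (shut) to 1 (fully open). A call has 1 to 12 rows; each row shifts and turns the commanded pose from where the row before left it, along the tool's axes as they then stand; what a row does not reach is not made up. A row lasts 1/12 s, in which the tool goes at most 41.7 mm and 7.16 degrees, less where a joint would pass 70% of its speed; a pose out of reach is approached as far as the arm can. A call with a gripper value outside its range is refused whole. The fingers move at their own pace and stop on an object; "grip_force" is the grip in N (left out, the last holds). Time passes only in rows, so rows that do not move let the fingers close. It gives the time, the measured TCP pose, the force and the opening at its end, in the units of the state.
- ctrl.get_obs(): the state, without advancing time (a new reading comes with each control period).
- vision.get_image(name): name is "scene" or "top"; returns (picture, depth): 480x640x3 uint8, red, green, blue; 480x640 float32, m along the optical axis (not along the pixel's ray), 0 where there is no reading.
- vision.calibration(name): a dict with "fx", "fy", "cx", "cy" (pixels), "rvec" (rotation vector, rad) and "tvec" (3), from world to camera coordinates, as OpenCV has them. Camera axes: x right, y down, z forward; pixel columns grow to the right and rows downward; lengths in m; the calibration is good to about 2 mm. A picture is of the moment at which its call begins. calibration takes no time and is no camera call.
- ctrl.finish_job(): hands the job in, once; it reports no verdict.
The state is a dict: "t": time; "q": joint angles; "dq": joint speeds; "effort": joint torques, N m; "tool_pos": TCP position; "tool_rot": TCP orientation; "contact_force": force on the tool from outside, world axes, zero at the start; "wrist_torque": the same for the moment, N m; "opening": finger opening in m.
Only numpy, scipy, OpenCV 4.12 (cv2) and the standard library are available. Lean on these libraries where they do the work, as an engineer would, in place of code of your own. Each camera call takes 0.05 s, during which the arm holds its last target. There are 200 camera calls.

## Working session

There is one attempt and no reset: what is moved stays moved. The work goes in short steps, Python scripts to look and compute and a tool call to move; the robot and the scene stay as the last step left them, time stands still between calls to the robot, and variables do not carry over. Pictures are saved under pics/ and viewed, about 8 in all and at most 12, crops included, and the job is handed in when it is done.

Besides the shell and the picture viewer there is one more tool, called after "Request:" in YAML: its name, and indented under it one key for each argument. jog_arm: Moves the arm, as the interface text tells. Its arguments: {"type":"object","properties":{"deltas":{"type":"array"},"grip_force":{"type":"number"}},"required":["deltas"]}

```bash
ls; mkdir -p pics; cat > h.py <<'E'
import numpy as np, cv2
from station import ctrl, vision
def grab(n):
    im,d=vision.get_image(n); np.savez('%s.npz'%n,im=im,d=d); return im,d
def load(n):
    z=np.load('%s.npz'%n); return z['im'],z['d']
def cloud(n,d):
    c=vision.calibration(n); R=cv2.Rodrigues(np.array(c['rvec'],float))[0]; t=np.array(c['tvec'],float).ravel()
    v,u=np.mgrid[:d.shape[0],:d.shape[1]]
    P=np.stack([(u-c['cx'])/c['fx']*d,(v-c['cy'])/c['fy']*d,d],-1)
    W=(P-t)@R; W[d==0]=np.nan; return W
def save(n,im): cv2.imwrite('pics/'+n,im[...,::-1])
E
python3 - <<'E'
from h import *
for n in('top','scene'):
    im,d=grab(n); save(n+'0.png',im); W=cloud(n,d); print(n,[np.round(W[r,c],3).tolist() for r in(100,240,400) for c in(100,320,540)])
o=ctrl.get_obs(); print(o,ctrl.tcp_to_tips)
E
```

```text
pics
top [[0.837, 0.278, 0.326], [1.351, -0.273, -0.934], [0.909, -0.849, 0.109], [0.554, 0.404, 0.002], [0.541, -0.23, -0.002], [0.528, -0.87, 0.003], [-0.064, 0.757, -0.893], [-0.089, -0.239, -0.899], [-0.027, -1.06, -0.486]]
scene [[0.839, 0.209, 0.634], [nan, nan, nan], [0.246, -1.638, 0.058], [0.839, 0.334, 0.283], [0.517, -0.222, 0.047], [-0.032, -1.068, -0.283], [0.598, 0.586, 0.064], [0.262, 0.137, -0.216], [-0.296, -0.773, -0.9]]
{'t': 0.1, 'q': array([-1.24501180e+00,  5.33048309e-02,  1.61417600e+00, -2.38131863e-05,
        1.47600797e+00, -1.19011258e-01]), 'dq': array([-0.00333455, -0.00135864, -0.0032649 ,  0.00020001,  0.00140534,
        0.00129796]), 'effort': array([-4.79709743e-04, -3.94904029e+01, -3.71362174e+01, -1.02809336e-04,
        3.87382403e-03,  3.82372320e-05]), 'tool_pos': array([ 0.26871915, -0.56363096,  0.22296577]), 'tool_rot': array([-3.06238148e+00, -6.92526264e-01,  3.44213914e-04]), 'contact_force': array([0.64182488, 0.02419504, 0.43140537]), 'wrist_torque': array([ 0.00335241, -0.02226599, -0.00379594]), 'opening': 0.08494881986470793} 0.022
```

View pics/top0.png

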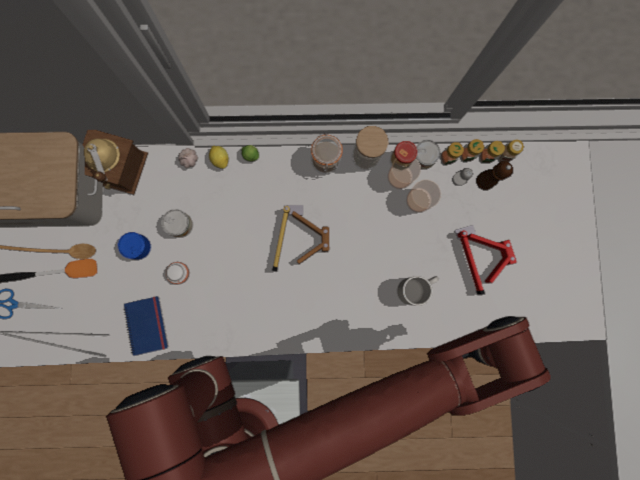

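View pics/scene0.png

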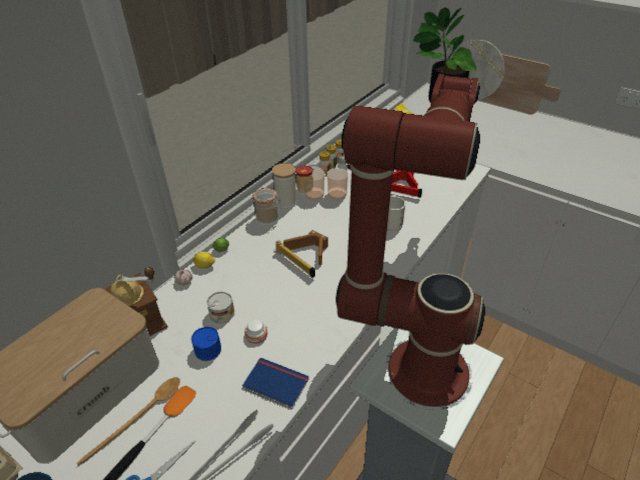

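Top view: the candidates for the tin are the pale tin with metal lid (176,223), the blue can (134,246) and the white/orange timer (177,272). For the stand they are the wooden V with brass bar (300,238) and the red look-alike (488,260). I choose the tin at (176,223) and the stand at (300,238), and check both in a close crop.

```bash
python3 - <<'E'
from h import *
im,d=load('top'); W=cloud('top',d)
c=im[195:295,115:345]; save('crop1.png',cv2.resize(c,None,fx=3.4,fy=3.4,interpolation=cv2.INTER_CUBIC))
def box(u0,u1,v0,v1): return W[v0:v1,u0:u1].reshape(-1,3), im[v0:v1,u0:u1].reshape(-1,3).astype(int)
for nm,b,z0 in(('tin',(155,198,203,243),.05),('timer',(160,195,255,290),.03),('blue',(115,155,228,265),.04)):
    P,_=box(*b); m=P[:,2]>z0; q=P[m]; (cx,cy),r=cv2.minEnclosingCircle(q[:,:2].astype(np.float32)); print(nm,q.mean(0).round(4),np.nanmax(q[:,2]).round(3),(round(cx,4),round(cy,4),round(r,4)),m.sum())
P,C=box(265,340,200,285)
h=cv2.cvtColor(C.astype(np.uint8)[None],cv2.COLOR_RGB2HSV)[0]
m=P[:,2]>.025
for nm,s in(('brass',m&(h[:,0]>=19)&(h[:,0]<35)&(h[:,1]>120)),('wood',m&(h[:,0]<19)&(h[:,1]>90)),('high',m)):
    q=P[s]; r=cv2.minAreaRect(q[:,:2].astype(np.float32)); print(nm,s.sum(),np.nanmedian(q[:,2]).round(3),r,cv2.boxPoints(r).round(3).tolist())
E
```

```text
tin [0.5935 0.1748 0.0552] 0.064 (0.5926, 0.1751, 0.0384) 538
timer [0.4531 0.1741 0.0426] 0.055 (0.4539, 0.1737, 0.0298) 282
blue [0.5306 0.2934 0.0543] 0.067 (0.5318, 0.294, 0.0387) 622
brass 208 0.044 ((0.5438597202301025, -0.11808280646800995), (0.012011932209134102, 0.16207477450370789), 78.2330093383789) [[0.46299999952316284, -0.10700000077486038], [0.621999979019165, -0.14000000059604645], [0.6240000128746033, -0.1289999932050705], [0.4659999907016754, -0.09600000083446503]]
wood 411 0.044 ((0.534838080406189, -0.1837363988161087), (0.13933180272579193, 0.16982224583625793), 80.44397735595703) [[0.4399999976158142, -0.23800000548362732], [0.6069999933242798, -0.2669999897480011], [0.6299999952316284, -0.1289999932050705], [0.46299999952316284, -0.10100000351667404]]
high 824 0.044 ((0.5298076868057251, -0.1831250786781311), (0.14599376916885376, 0.1866421103477478), 78.4431381225586) [[0.42399999499320984, -0.23600000143051147], [0.6069999933242798, -0.27300000190734863], [0.6359999775886536, -0.12999999523162842], [0.453000009059906, -0.09300000220537186]]
```

View pics/crop1.png

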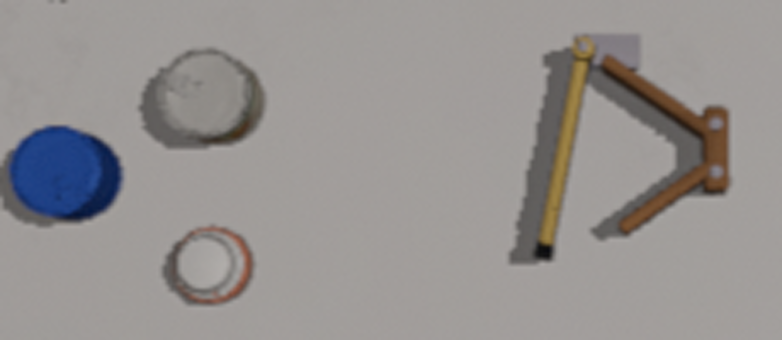

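The crop shows the plain metal tin at orig (175,222), the blue can at (132,246) and the timer at (177,272). The brass bar's hinge is at (287,208) with its black cap at (275,269). The bar looks slightly ajar, so I'm fitting the stand frame from the walls.

```bash
python3 - <<'E'
from h import *
from scipy.optimize import minimize
im,d=load('top')
c=vision.calibration('top'); R=cv2.Rodrigues(np.array(c['rvec'],float))[0]; t=np.array(c['tvec'],float).ravel()
# pixel->plane z
def toplane(u,v,z):
    r=np.stack([(u-c['cx'])/c['fx'],(v-c['cy'])/c['fy'],np.ones_like(u)],-1)@R; o=-R.T@t
    return o+r*((z-o[2])/r[...,2])[...,None]
h=cv2.cvtColor(im,cv2.COLOR_RGB2HSV); W=cloud('top',d)
v,u=np.mgrid[195:285,265:345]; H=h[195:285,265:345]; Z=W[195:285,265:345,2]
print('hues',np.histogram(H[...,0][(H[...,1]>90)],bins=range(0,40,3)))
wood=(H[...,0]<17)&(H[...,1]>90)&(Z>.035); br=(H[...,0]>=19)&(H[...,1]>110)&(Z>.035)
P=toplane(u[wood].astype(float),v[wood].astype(float),.045)[:,:2]
B=toplane(u[br].astype(float),v[br].astype(float),.044)[:,:2]
B=B[np.argsort(B[:,0])]
vx,vy,bx,by=cv2.fitLine(B.astype(np.float32),cv2.DIST_HUBER,0,.01,.01).ravel()
ab=np.arctan2(vy,vx); ab=ab if np.cos(ab)>0 else ab+np.pi
print('bar angle(end->hinge)',ab,len(B),len(P))
# model: wall centreline distance; inner face at perpendicular 37.5 from origin, +6
def cost(p,full=False):
    th=p[2]; Rm=np.array([[np.cos(th),-np.sin(th)],[np.sin(th),np.cos(th)]])
    L=(P-p[:2])@Rm
    L=L[(L[:,1]>-40e-3)]
    a=np.radians(35); dd=[]
    for s in(1,-1):
        n=np.array([s*np.cos(a),-np.sin(a)]); dd.append(np.abs(L@n-.0435))
    e=np.maximum(np.min(dd,0)-.0055,0)
    return np.minimum(e,.01).sum()/len(L)*1e3 + 0
best=None
for th in np.arange(-.6,.4,.1):
  for x in(.5,.53,.56):
    for y in(-.2,-.17,-.14):
      r=minimize(cost,[x,y,th],method='Nelder-Mead',options=dict(xatol=1e-5,fatol=1e-6))
      if best is None or r.fun<best.fun: best=r
print(best.x,best.fun)
x0,y0,th=best.x; Rm=np.array([[np.cos(th),-np.sin(th)],[np.sin(th),np.cos(th)]])
L=(P-best.x[:2])@Rm; print('wood extents stand frame',L.min(0),L.max(0), 'right max y',L[L[:,0]>.02][:,1].max(),'left',L[L[:,0]<-.02][:,1].max(), 'left minx',L[:,0].min())
Lb=(B-best.x[:2])@Rm; print('brass',Lb[0],Lb[-1]); print('hinge world',best.x[:2]+Rm@[.085,.049],'hinge px',toplane(np.array([287.,275.]),np.array([208.5,268.5]),.044))
print('bar opening', th-ab)
print('tin in stand',(np.array([.5926,.1751])-best.x[:2])@Rm)
E
```

```text
hues (array([  0,   0,   0,  26, 397,   1, 119, 145,   0,   0,   0,   0,   0]), array([ 0,  3,  6,  9, 12, 15, 18, 21, 24, 27, 30, 33, 36, 39]))
bar angle(end->hinge) -0.20842673 220 395
[ 0.61036808 -0.1072085  -0.5541358 ] 0.0
wood extents stand frame [-0.08533869 -0.17456736] [ 0.04217707 -0.03535265] right max y -0.03535264558222102 left -0.11553006962433279 left minx -0.0853386876250192
brass [-0.12513841 -0.07358953] [ 0.02472766 -0.00989257]
hinge world [ 0.70843252 -0.11026882] hinge px [[ 0.62746147 -0.13713884  0.044     ]
 [ 0.45831088 -0.10106001  0.044     ]]
bar opening -0.34570907362449266
tin in stand [-0.16366236  0.23071287]<stdin>:28: RuntimeWarning: invalid value encountered in scalar divide
```

```bash
cat > fit.py <<'E'
from h import *
from scipy.optimize import minimize
from scipy.spatial import cKDTree
def rot(th): return np.array([[np.cos(th),-np.sin(th)],[np.sin(th),np.cos(th)]])
a=np.radians(35); M=[]
for s,ye in((1,.036),(-1,.022)):
    e=np.array([s*(.0375+np.sin(a)*ye)/np.cos(a),ye]); dr=np.array([-s*np.sin(a),-np.cos(a)]); n=np.array([s*np.cos(a),-np.sin(a)])
    for l in np.arange(0,.10,.002):
        for w in np.arange(0,.0121,.002):
            p=e+dr*l+n*w
            if p[1]>-.06: M.append(p)
M=np.array(M)
def run():
    im,d=load('top'); h=cv2.cvtColor(im,cv2.COLOR_RGB2HSV); W=cloud('top',d)
    s=np.s_[195:285,255:345]; H=h[s]; Q=W[s]
    P=Q[(H[...,0]<17)&(H[...,1]>90)&(Q[...,2]>.038)][:,:2]; B=Q[(H[...,0]>=18)&(H[...,0]<26)&(H[...,1]>110)&(Q[...,2]>.035)][:,:2]
    T=cKDTree(P)
    def cost(p):
        m=M@rot(p[2]).T+p[:2]
        d1=np.minimum(T.query(m)[0],.02); d2=np.minimum(cKDTree(m).query(P)[0],.02); return ((d1**2).mean()+(d2**2).mean())*1e6
    r=min((minimize(cost,[x,y,t],method='Nelder-Mead',options=dict(xatol=1e-5,fatol=1e-4)) for t in(-.4,-.2,0,.2) for x in(.52,.55) for y in(-.18,-.15)),key=lambda r:r.fun)
    return r,P,B
E
python3 - <<'E'
from fit import *
r,P,B=run(); p=r.x; Rm=rot(p[2]); print(p,r.fun,len(P))
vx,vy,*_=cv2.fitLine(B.astype(np.float32),cv2.DIST_HUBER,0,.01,.01).ravel(); ab=np.arctan(vy/vx)
S=lambda q:(np.asarray(q)-p[:2])@Rm
print('bar ang',ab,'opening',p[2]-ab,'hinge pred',p[:2]+Rm@[.085,.049],'meas .6275,-.137')
L=S(P);print('right max y',L[L[:,0]>.02][:,1].max(),'left',L[L[:,0]<-.02][:,1].max(),'back',L[:,1].min(),'minx',L[:,0].min())
print('cap',S([.4583,-.101]),'hinge',S([.6275,-.137]),'tin',S([.5926,.1751]),'timer',S([.4539,.1737]))
E
```

```text
[ 0.54067092 -0.18913214  0.00368094] 25.927284347805895 384
bar ang -0.2091726 opening 0.21285354750333346 hinge pred [ 0.62548998 -0.13981959] meas .6275,-.137
right max y 0.03797301503569552 left 0.026634330719090653 back -0.06287372390065676 minx -0.06797907488174416
cap [-0.08204596  0.08843474] hinge [0.08702038 0.05181217] tin [0.05326944 0.36403852] timer [-0.08543478  0.36314908]
```

The stand is nearly axis-aligned: origin about (0.541,-0.189), yaw about 0, bar open about 0.21. First I turn the tool so its x axis faces the bar and close the fingers, then move over the gap behind the bar end.

Request:
jog_arm:
  deltas:
    - [0, 0, -0.1, 0, 0, 0, 0]
    - [0, 0, -0.1, 0, 0, 0, 0]
    - [0, 0, -0.1, 0, 0, 0, 0]
    - [0, 0, -0.1, 0, 0, 0, 0]
    - [0, 0, -0.1, 0, 0, 0, 0]
    - [0, 0, -0.1, 0, 0, 0, 0]
    - [0, 0, -0.1, 0, 0, 0, 0]
    - [0, 0, -0.1, 0, 0, 0, 0]
    - [0, 0, -0.116, 0, 0, 0, 0]
    - [0, 0, 0, 0, 0, 0, 0]

```text
t: 0.93
tool_pos: [0.2688, -0.5638, 0.2234]
tool_rot: [-2.439, -1.978, -0.001]
contact_force: [0.4, -0.4, -0.1]
opening: -0.0
```

Request:
jog_arm:
  deltas:
    - [0, 0, 0, 3.5, 0.75, 0, 0]
    - [0, 0, 0, 3.5, 0.75, 0, 0]
    - [0, 0, 0, 3.5, 0.75, 0, 0]
    - [0, 0, 0, 3.5, 0.75, 0, 0]
    - [0, 0, 0, 3.5, 0.75, 0, 0]
    - [0, 0, 0, 3.5, 0.75, 0, 0]
    - [0, 0, 0, 3.5, 0.75, 0, 0]
    - [0, 0, 0, 3.5, 0.75, 0, 0]
    - [0, 0, 0, 3.5, 0.75, 0, 0]
    - [0, 0, 0, 3.5, 0.75, 0, 0]
    - [0, 0, 0, 3.5, 0.75, 0, 0]
    - [0, 0, 0, 0, 0, 0, 0]

```text
t: 1.93
tool_pos: [0.4313, -0.2001, 0.2239]
tool_rot: [-2.438, -1.98, -0.003]
contact_force: [0.3, -1.1, -0.0]
opening: 0.0003
```

```bash
cat > st.py <<'E'
from h import *
def st():
    o=ctrl.get_obs(); R=cv2.Rodrigues(np.array(o['tool_rot'],float))[0]
    print('t',round(o['t'],2),'pos',np.round(o['tool_pos'],4),'xang',round(np.arctan2(R[1,0],R[0,0]),4),'zz',R[2,2].round(4),'open',round(o['opening'],4),'F',np.round(o['contact_force'],1)); return np.array(o['tool_pos']),R
def need(tx,ty,tz=None):
    p,R=st(); t=np.array([tx,ty,p[2] if tz is None else tz]); print('tool shift cm',np.round((t-p)@R*100,2))
E
python3 -c "
from st import *
need(.463,-.129,.04); print(ctrl.tcp_to_tips)"
```

```text
t 1.93 pos [ 0.4313 -0.2001  0.2239] xang 1.3641 zz -1.0 open 0.0003 F [ 0.3 -1.1 -0. ]
tool shift cm [ 7.56  1.64 18.41]
0.022
```

Request:
jog_arm:
  deltas:
    - [0, 0, 0, 2.5, 0.55, 0, 0]
    - [0, 0, 0, 2.5, 0.55, 0, 0]
    - [0, 0, 0, 2.5, 0.55, 0, 0]
    - [0, 0, 0, 0, 0, 3, 0]
    - [0, 0, 0, 0, 0, 3, 0]
    - [0, 0, 0, 0, 0, 3, 0]
    - [0, 0, 0, 0, 0, 1, 0]
    - [0, 0, 0, 0, 0, 0, 0]

```text
t: 2.6
tool_pos: [0.4591, -0.1342, 0.1204]
tool_rot: [-2.439, -1.97, 0.005]
contact_force: [0.2, 0.1, -0.3]
opening: 0.0001
```

```bash
python3 - <<'E'
from st import *
need(.463,-.129,.04)
im,d=grab('scene'); c=im[190:330,220:400]; save('s1.png',cv2.resize(c,None,fx=4,fy=4,interpolation=cv2.INTER_CUBIC))
E
```

```text
t 2.6 pos [ 0.4591 -0.1342  0.1204] xang 1.3588 zz -1.0 open 0.0001 F [ 0.2  0.1 -0.3]
tool shift cm [0.57 0.33 8.04]
```

View pics/s1.png

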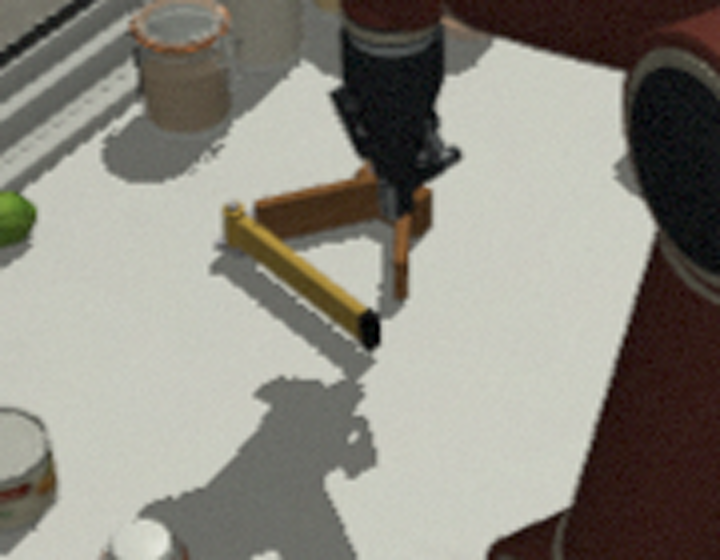

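The crop shows the fingers (395,210 in the crop) above the gap between the bar's black cap (370,328) and the short wall end (400,290). I'm lowering.

Request:
jog_arm:
  deltas:
    - [0, 0, 0, 0.5, 0.3, 0, 0]
    - [0, 0, 0, 0, 0, 2, 0]
    - [0, 0, 0, 0, 0, 2, 0]
    - [0, 0, 0, 0, 0, 2, 0]
    - [0, 0, 0, 0, 0, 2, 0]
    - [0, 0, 0, 0, 0, 0, 0]
    - [0, 0, 0, 0, 0, 0, 0]

```text
t: 3.23
tool_pos: [0.4664, -0.1309, 0.0453]
tool_rot: [2.442, 1.975, 0.001]
contact_force: [0.0, -0.1, 0.9]
opening: 0.0001
```

```bash
python3 - <<'E'
from st import *
need(.463,-.129,.04)
E
```

```text
t 3.23 pos [ 0.4664 -0.1309  0.0453] xang 1.3603 zz -1.0 open 0.0001 F [ 0.  -0.1  0.9]
tool shift cm [ 0.11 -0.37  0.53]
```

Request:
jog_arm:
  deltas:
    - [0, 0, 0, 0.4, -0.2, 0.4, 0]
    - [0, 0, 0, 0.4, -0.1, 0, 0]
    - [0, 0, 0.07, 1.15, 0, 0, 0]
    - [0, 0, 0.07, 1.15, 0, 0, 0]
    - [0, 0, 0.07, 1.15, 0, 0, 0]
    - [0, 0, 0.07, 1.15, 0, 0, 0]
    - [0, 0, 0.07, 1.15, 0, 0, 0]
    - [0, 0, 0.07, 1.15, 0, 0, 0]
    - [0, 0, 0.07, 1.15, 0, 0, 0]
    - [0, 0, 0.07, 1.15, 0, 0, 0]
    - [0, 0, 0, 0, 0, 0, 0]

```text
t: 4.15
tool_pos: [0.5062, -0.0394, 0.0419]
tool_rot: [2.891, 1.225, 0.005]
contact_force: [0.4, 0.2, 0.1]
opening: -0.0002
```

```bash
cat >> st.py <<'E'
HG=np.array([.6265,-.1385])
def arc(r=.162,off=-.018):
    # where TCP should be in bar frame at current tool x angle: along-bar r, offset off (neg=inside)
    p,R=st(); xa=np.arctan2(R[1,0],R[0,0]); n=np.array([np.cos(xa),np.sin(xa)]); b=np.array([-n[1],n[0]])
    rel=p[:2]-HG; print('bar-frame along',rel@b,'off',rel@n,'bar angle if flat',np.pi/2-xa,'wanted tool shift',np.round(((HG+r*b+off*n-p[:2])@n*100,-(HG+r*b-p[:2])@b*100),2))
E
python3 - <<'E'
from st import *
arc()
E
```

```text
t 4.15 pos [ 0.5062 -0.0394  0.0419] xang 0.8014 zz -1.0 open -0.0002 F [0.4 0.2 0.1]
bar-frame along 0.15531825677696678 off -0.012513885141870027 bar angle if flat 0.7693704409373929 wanted tool shift [-0.55 -0.67]
```

Request:
jog_arm:
  deltas:
    - [0, 0, 0.07, 1.1, -0.1, 0, 0]
    - [0, 0, 0.07, 1.1, -0.1, 0, 0]
    - [0, 0, 0.07, 1.1, -0.1, 0, 0]
    - [0, 0, 0.07, 1.1, -0.1, 0, 0]
    - [0, 0, 0.07, 1.1, -0.1, 0, 0]
    - [0, 0, 0.07, 1.1, -0.1, 0, 0]
    - [0, 0, 0.07, 1.1, -0.1, 0, 0]
    - [0, 0, 0.07, 1.1, -0.1, 0, 0]
    - [0, 0, 0.07, 1.1, -0.1, 0, 0]
    - [0, 0, 0.07, 1.1, -0.1, 0, 0]
    - [0, 0, 0.07, 1.1, -0.1, 0, 0]
    - [0, 0, 0, 0, 0, 0, 0]

```text
t: 5.15
tool_pos: [0.6079, 0.0204, 0.0417]
tool_rot: [3.141, 0.05, 0.005]
contact_force: [-0.5, 0.4, -0.0]
opening: 0.0
```

```bash
python3 - <<'E'
from st import *
arc()
im,d=grab('top'); c=im[150:310,110:360]; save('t2.png',cv2.resize(c,None,fx=3.2,fy=3.2,interpolation=cv2.INTER_CUBIC))
E
```

```text
t 5.15 pos [0.6079 0.0204 0.0417] xang 0.0316 zz -1.0 open 0.0 F [-0.5  0.4 -0. ]
bar-frame along 0.1594037362778076 off -0.013598242752074802 bar angle if flat 1.539148999236747 wanted tool shift [-0.44 -0.26]
```

View pics/t2.png

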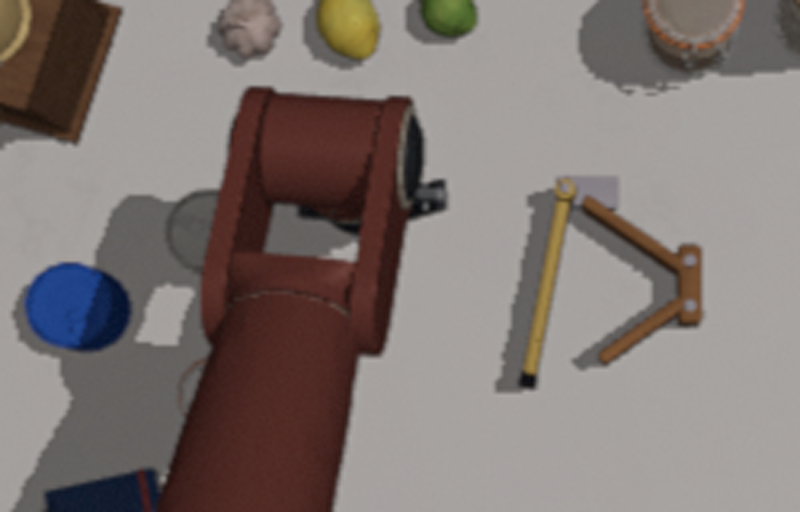

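The top crop shows the bar unmoved (hinge 565,188; cap 528,380), although the tool swept past it without any force. I'm checking the projection against the fingers' true image position.

```bash
python3 - <<'E'
from st import *
def proj(n,p):
    c=vision.calibration(n); K=np.array([[c['fx'],0,c['cx']],[0,c['fy'],c['cy']],[0,0,1.]])
    return cv2.projectPoints(np.array(p,float).reshape(-1,3),np.array(c['rvec'],float),np.array(c['tvec'],float),K,None)[0].reshape(-1,2).round(1)
print('earlier tip in scene',proj('scene',[[.4591,-.1342,.0984],[.4591,-.1342,.1204],[.4591,-.1342,0]]))
print('hinge,end scene',proj('scene',[[.6265,-.1385,.044],[.458,-.101,.044]]))
p,R=st(); print('now tcp top',proj('top',[p,p+[0,0,-.022]]),'scene',proj('scene',[p,p+[0,0,-.022]]))
im,d=grab('scene'); W=cloud('scene',d)
save('s2.png',cv2.resize(im[180:340,190:400],None,fx=3.6,fy=3.6,interpolation=cv2.INTER_CUBIC))
q=ctrl.get_obs()['q'];print(q)
E
```

```text
earlier tip in scene [[318.5 249.7]
 [318.3 244.5]
 [318.9 272. ]]
hinge,end scene [[279.2 241.8]
 [312.8 268.3]]
t 5.2 pos [0.6068 0.0203 0.0412] xang 0.0338 zz -1.0 open -0.0003 F [0.1 0.3 1.2]
now tcp top [[231.4 217. ]
 [232.6 218.2]] scene [[252.2 272. ]
 [252.9 276.9]]
[-8.91440825e-02  1.87427106e-01  1.79058326e+00 -1.93267107e-04
  1.16306010e+00  1.44798935e+00]
```

View pics/s2.png

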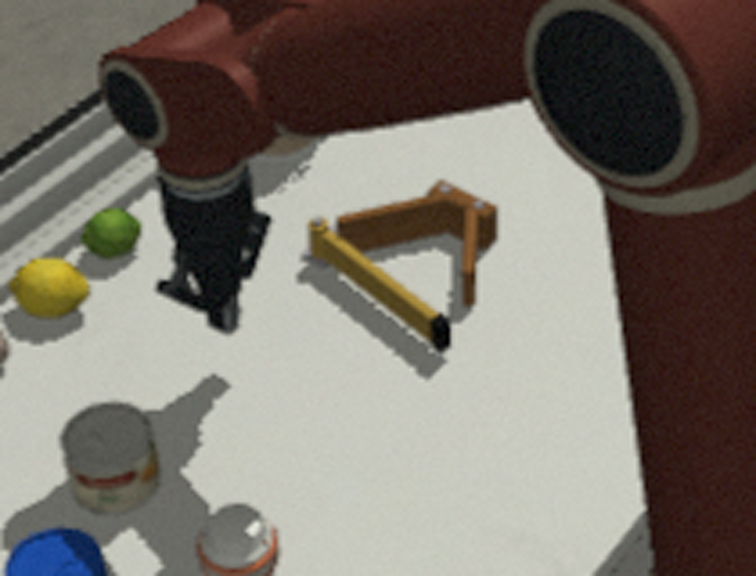

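```bash
python3 - <<'E'
from st import *
p,R=st()
im,d=load('scene'); W=cloud('scene',d); Q=W[225:278,230:275]; I=im[225:278,230:275]
m=(I.max(-1)<80)&(Q[...,2]>.02)&(np.hypot(Q[...,0]-p[0],Q[...,1]-p[1])<.09)
q=Q[m]; q=q[np.argsort(q[:,2])]; print(len(q)); print(q[:14].round(3)); print(q[:40].mean(0), q[:,0].min(),q[:,0].max(),q[:,1].min(),q[:,1].max())
E
```

```text
t 5.25 pos [0.6059 0.0203 0.0408] xang 0.0337 zz -1.0 open 0.0004 F [ 0.  -0.4  0. ]
966
[[0.597 0.016 0.052]
 [0.601 0.025 0.057]
 [0.595 0.027 0.057]
 [0.592 0.025 0.058]
 [0.597 0.029 0.058]
 [0.595 0.017 0.059]
 [0.599 0.031 0.059]
 [0.597 0.024 0.059]
 [0.606 0.033 0.061]
 [0.592 0.025 0.062]
 [0.594 0.018 0.064]
 [0.592 0.024 0.065]
 [0.599 0.035 0.066]
 [0.596 0.034 0.067]]
[0.59711732 0.02703874 0.06885408] 0.5623326057445763 0.6343736728193976 -0.03788082773360156 0.08526931086729518
```

The depth shows the fingertips at z ≈ 0.052 while the reported TCP is at 0.041, so the tips are about 33 mm higher than tcp_to_tips would give. That's why they passed over the bar. Here, over free worktop, I calibrate the real tip height with a careful descent.

Request:
jog_arm:
  deltas:
    - [0, 0, 0, 0, 0, 0.5, 0]
    - [0, 0, 0, 0, 0, 0.5, 0]
    - [0, 0, 0, 0, 0, 0.5, 0]
    - [0, 0, 0, 0, 0, 0.5, 0]
    - [0, 0, 0, 0, 0, 0.3, 0]
    - [0, 0, 0, 0, 0, 0, 0]
    - [0, 0, 0, 0, 0, 0, 0]

```text
t: 5.83
tool_pos: [0.6055, 0.0205, 0.0166]
tool_rot: [-3.141, -0.049, 0.001]
contact_force: [0.6, 0.1, 0.7]
opening: -0.0002
```

```bash
cat >> st.py <<'E'
def tip():
    p,R=st(); im,d=grab('scene'); W=cloud('scene',d)
    m=(im.max(-1)<80)&(W[...,2]>.008)&(np.hypot(W[...,0]-p[0],W[...,1]-p[1])<.03)
    q=W[m]; q=q[np.argsort(q[:,2])]; print('tip z',q[[0,2,5,10,20],2].round(3)); 
E
python3 - <<'E'
from st import *
tip()
E
```

```text
t 5.83 pos [0.6055 0.0205 0.0166] xang 0.0309 zz -1.0 open -0.0002 F [0.6 0.1 0.7]
tip z [0.026 0.034 0.036 0.039 0.044]
```

Confirmed: no contact at 0.0166, and the tips are seen at about 0.027, so tip z ≈ tool z + 0.011. I'm going up and back behind the bar for a repeat at the right height.

Request:
jog_arm:
  deltas:
    - [0, 0, 0, 0, 0, -3, 0]
    - [0, 0, 0, 0, 0, -3, 0]
    - [0, 0, -0.11, 0, 0, 0, 0]
    - [0, 0, -0.11, 0, 0, 0, 0]
    - [0, 0, -0.11, 0, 0, 0, 0]
    - [0, 0, -0.11, 0, 0, 0, 0]
    - [0, 0, -0.11, 0, 0, 0, 0]
    - [0, 0, -0.11, 0, 0, 0, 0]
    - [0, 0, -0.11, 0, 0, 0, 0]
    - [0, 0, -0.11, 0, 0, 0, 0]
    - [0, 0, -0.11, 0, 0, 0, 0]
    - [0, 0, -0.11, 0, 0, 0, 0]

```text
t: 6.88
tool_pos: [0.6062, 0.0205, 0.0776]
tool_rot: [2.648, 1.69, 0.001]
contact_force: [0.3, 0.6, -0.2]
opening: -0.0001
```

Request:
jog_arm:
  deltas:
    - [0, 0, -0.11, 0, 0, 0, 0]
    - [0, 0, -0.11, 0, 0, 0, 0]
    - [0, 0, 0, 0, 0, 0, 0]

```text
t: 7.13
tool_pos: [0.6061, 0.0205, 0.0776]
tool_rot: [2.45, 1.966, 0.001]
contact_force: [0.3, 0.4, -0.3]
opening: 0.0001
```

```bash
python3 -c "
from st import *
need(.464,-.130,.008)"
```

```text
t 7.13 pos [0.6061 0.0205 0.0776] xang 1.3526 zz -1.0 open 0.0001 F [ 0.3  0.4 -0.3]
tool shift cm [-17.77 -10.63   6.95]
```

Request:
jog_arm:
  deltas:
    - [0, 0, 0, -2.5, -1.5, 0, 0]
    - [0, 0, 0, -2.5, -1.5, 0, 0]
    - [0, 0, 0, -2.5, -1.5, 0, 0]
    - [0, 0, 0, -2.5, -1.5, 0, 0]
    - [0, 0, 0, -2.5, -1.5, 0, 0]
    - [0, 0, 0, -2.5, -1.5, 0, 0]
    - [0, 0, 0, -2.5, -1.5, 0, 0]
    - [0, 0, 0, 0, 0, 0, 0]
    - [0, 0, 0, 0, 0, 0, 0]

```text
t: 7.88
tool_pos: [0.4648, -0.1282, 0.0775]
tool_rot: [2.456, 1.958, 0.001]
contact_force: [1.0, 1.1, -0.3]
opening: -0.0001
```

```bash
python3 -c "
from st import *
need(.464,-.130,.008)"
```

```text
t 7.88 pos [ 0.4648 -0.1282  0.0775] xang 1.346 zz -1.0 open -0.0001 F [ 1.   1.1 -0.3]
tool shift cm [-0.19 -0.05  6.95]
```

Request:
jog_arm:
  deltas:
    - [0, 0, 0, -0.2, 0, 1.5, 0]
    - [0, 0, 0, 0, 0, 1.5, 0]
    - [0, 0, 0, 0, 0, 1, 0]
    - [0, 0, 0, 0, 0, 1, 0]
    - [0, 0, 0, 0, 0, 1, 0]
    - [0, 0, 0, 0, 0, 1, 0]
    - [0, 0, 0, 0, 0, 0, 0]
    - [0, 0, 0, 0, 0, 0, 0]

```text
t: 8.55
tool_pos: [0.4644, -0.129, 0.0064]
tool_rot: [-2.451, -1.963, 0.001]
contact_force: [-0.3, 0.6, 1.2]
opening: -0.0005
```

```bash
python3 -c "
from st import *
tip(); arc()"
```

```text
t 8.55 pos [ 0.4644 -0.129   0.0064] xang 1.3508 zz -1.0 open -0.0005 F [-0.3  0.6  1.2]
tip z [0.02  0.023 0.028 0.03  0.037]
t 8.6 pos [ 0.4649 -0.1293  0.0071] xang 1.3508 zz -1.0 open -0.0 F [-0.9 -0.3  0. ]
bar-frame along 0.15970522633499243 off -0.026276199535068528 bar angle if flat 0.21998956582988405 wanted tool shift [ 0.83 -0.23]
```

Request:
jog_arm:
  deltas:
    - [0, 0, 0, 0.5, -0.1, 0, 0]
    - [0, 0, 0, 0.5, -0.1, 0, 0]
    - [0, 0, 0.06, 1.0, -0.08, 0, 0]
    - [0, 0, 0.06, 1.0, -0.08, 0, 0]
    - [0, 0, 0.06, 1.0, -0.08, 0, 0]
    - [0, 0, 0.06, 1.0, -0.08, 0, 0]
    - [0, 0, 0.06, 1.0, -0.08, 0, 0]
    - [0, 0, 0.06, 1.0, -0.08, 0, 0]
    - [0, 0, 0.06, 1.0, -0.08, 0, 0]
    - [0, 0, 0.06, 1.0, -0.08, 0, 0]
    - [0, 0, 0.06, 1.0, -0.08, 0, 0]
    - [0, 0, 0, 0, 0, 0, 0]

```text
t: 9.6
tool_pos: [0.4992, -0.035, 0.0079]
tool_rot: [2.886, 1.24, 0.003]
contact_force: [0.7, -0.3, -0.1]
opening: -0.0001
```

```bash
cat >> st.py <<'E'
def bar():
    im,d=grab('scene'); W=cloud('scene',d); h=cv2.cvtColor(im,cv2.COLOR_RGB2HSV)
    m=(h[...,0]>=18)&(h[...,0]<26)&(h[...,1]>110)&(W[...,2]>.037)&(W[...,2]<.05)&(np.hypot(W[...,0]-HG[0],W[...,1]-HG[1])<.18)
    q=W[m][:,:2]; vx,vy,x0,y0=cv2.fitLine(q.astype(np.float32),cv2.DIST_HUBER,0,.01,.01).ravel(); c=q.mean(0)-HG
    a=np.arctan2(vy,vx); a=a if np.cos(a)*c[0]+np.sin(a)*c[1]>0 else a+np.pi
    print('bar n',len(q),'angle',((np.pi-a+np.pi)%(2*np.pi)-np.pi).round(3),'centre',q.mean(0).round(3))
E
python3 -c "
from st import *
arc(); bar()"
```

```text
t 9.6 pos [ 0.4992 -0.035   0.0079] xang 0.8115 zz -1.0 open -0.0001 F [ 0.7 -0.3 -0.1]
bar-frame along 0.16357308694702 off -0.012593671727944275 bar angle if flat 0.7592646543207634 wanted tool shift [-0.54  0.16]
bar n 51 angle 0.707 centre [ 0.537 -0.045]
```

Request:
jog_arm:
  deltas:
    - [0, 0, 0.07, 1.1, -0.03, 0, 0]
    - [0, 0, 0.07, 1.1, -0.03, 0, 0]
    - [0, 0, 0.07, 1.1, -0.03, 0, 0]
    - [0, 0, 0.07, 1.1, -0.03, 0, 0]
    - [0, 0, 0.07, 1.1, -0.03, 0, 0]
    - [0, 0, 0.07, 1.1, -0.03, 0, 0]
    - [0, 0, 0.07, 1.1, -0.03, 0, 0]
    - [0, 0, 0.07, 1.1, -0.03, 0, 0]
    - [0, 0, 0.07, 1.1, -0.03, 0, 0]
    - [0, 0, 0.07, 1.1, -0.03, 0, 0]
    - [0, 0, 0.07, 1.1, -0.03, 0, 0]
    - [0, 0, 0, 0, 0, 0, 0]

```text
t: 10.65
tool_pos: [0.604, 0.0188, 0.0078]
tool_rot: [3.141, 0.065, 0.003]
contact_force: [0.2, -0.2, -0.4]
opening: 0.0002
```

Request:
jog_arm:
  deltas:
    - [0, 0, 0.06, 0.9, -0.03, 0, 0]
    - [0, 0, 0.06, 0.9, -0.03, 0, 0]
    - [0, 0, 0.06, 0.7, -0.03, 0, 0]
    - [0, 0, 0, 0.3, 0, 0, 0]
    - [0, 0, 0, 0, 0, 0, 0]
    - [0, 0, 0, 0, 0, 0, 0]

```text
t: 11.15
tool_pos: [0.6298, 0.0189, 0.0071]
tool_rot: [3.134, -0.215, -0.001]
contact_force: [1.2, -0.5, 0.7]
opening: -0.0
```

```bash
python3 -c "
from st import *
arc(); bar()"
```

```text
t 11.15 pos [0.6298 0.0189 0.0071] xang -0.137 zz -1.0 open -0.0 F [ 1.2 -0.5  0.7]
bar-frame along 0.1564289475946648 off -0.018186051678520478 bar angle if flat 1.7077710915940487 wanted tool shift [ 0.02 -0.56]
bar n 86 angle 1.675 centre [ 0.629 -0.089]
```

The bar is at about 1.68 rad. Next I lift, turn the tool for the push line tin→seat (xang ≈1.43) and open the fingers to about 50 mm.

Request:
jog_arm:
  deltas:
    - [0, 0, 0, -1.5, 0, 0, 0]
    - [0, 0, 0, 0, 0, -3, 0]
    - [0, 0, 0, 0, 0, -3, 0.6]
    - [0, 0, 0, 0, 0, -3, 0.6]
    - [0, 0, -0.11, 0, 0, 0, 0.6]
    - [0, 0, -0.11, 0, 0, 0, 0.6]
    - [0, 0, -0.11, 0, 0, 0, 0.6]
    - [0, 0, -0.11, 0, 0, 0, 0.6]
    - [0, 0, -0.11, 0, 0, 0, 0.6]
    - [0, 0, -0.11, 0, 0, 0, 0.6]
    - [0, 0, -0.11, 0, 0, 0, 0.6]
    - [0, 0, -0.11, 0, 0, 0, 0.6]

```text
t: 12.2
tool_pos: [0.6148, 0.0212, 0.097]
tool_rot: [-2.924, -1.147, 0.001]
contact_force: [-0.2, 0.1, -0.4]
opening: 0.0512
```

Request:
jog_arm:
  deltas:
    - [0, 0, -0.11, 0, 0, 0, 0.6]
    - [0, 0, -0.11, 0, 0, 0, 0.6]
    - [0, 0, -0.11, 0, 0, 0, 0.6]
    - [0, 0, -0.11, 0, 0, 0, 0.6]
    - [0, 0, -0.11, 0, 0, 0, 0.6]
    - [0, 0, -0.11, 0, 0, 0, 0.6]
    - [0, 0, 0, 0, 0, 0, 0.6]

```text
t: 12.78
tool_pos: [0.6149, 0.0212, 0.097]
tool_rot: [-2.399, -2.028, 0.001]
contact_force: [-0.3, -0.0, -0.5]
opening: 0.0514
```

```bash
python3 -c "
from st import *
need(.602,.230,.0);tip();bar()"
```

```text
t 12.78 pos [0.6149 0.0212 0.097 ] xang 1.4037 zz -1.0 open 0.0514 F [-0.3 -0.  -0.5]
tool shift cm [20.37 -4.74  9.7 ]
t 12.78 pos [0.6149 0.0212 0.097 ] xang 1.4037 zz -1.0 open 0.0514 F [-0.3 -0.  -0.5]
tip z [0.014 0.019 0.022 0.041 0.118]
bar n 150 angle 1.697 centre [ 0.633 -0.056]
```

Request:
jog_arm:
  deltas:
    - [0, 0, 0, 2.5, -0.6, 0, 0.6]
    - [0, 0, 0, 2.5, -0.6, 0, 0.6]
    - [0, 0, 0, 2.5, -0.6, 0, 0.6]
    - [0, 0, 0, 2.5, -0.6, 0, 0.6]
    - [0, 0, 0, 2.5, -0.6, 0, 0.6]
    - [0, 0, 0, 2.5, -0.6, 0, 0.6]
    - [0, 0, 0, 2.5, -0.6, 0, 0.6]
    - [0, 0, 0, 2.8, -0.5, 0, 0.6]
    - [0, 0, 0, 0, 0, 0, 0.6]
    - [0, 0, 0, 0, 0, 0, 0.6]

```text
t: 13.72
tool_pos: [0.6031, 0.2305, 0.097]
tool_rot: [2.401, 2.026, -0.0]
contact_force: [0.5, -1.2, -0.5]
opening: 0.0509
```

```bash
python3 - <<'E'
from st import *
need(.602,.230,.0)
im,d=grab('scene'); save('s3.png',cv2.resize(im[180:380,130:340],None,fx=3,fy=3,interpolation=cv2.INTER_CUBIC))
E
```

```text
t 13.72 pos [0.6031 0.2305 0.097 ] xang 1.4019 zz -1.0 open 0.0509 F [ 0.5 -1.2 -0.5]
tool shift cm [-0.06 -0.1   9.7 ]
```

View pics/s3.png

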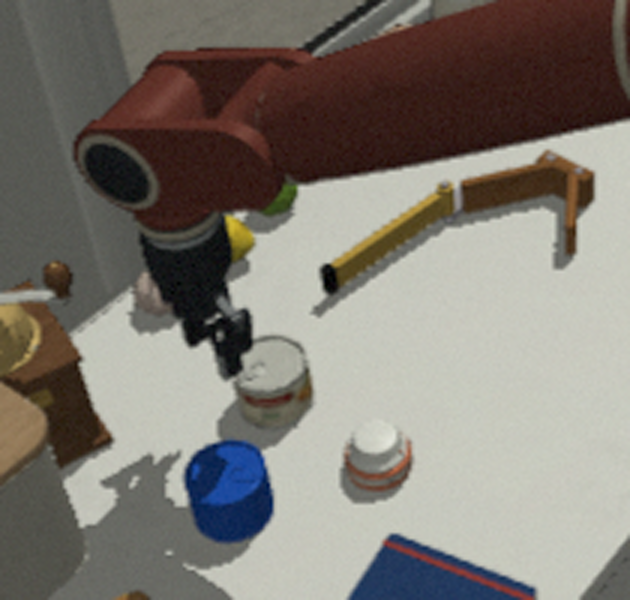

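The crop shows the bar wide open (cap 328,278), the tin at (275,380), the blue can at (230,490), the timer at (378,455), and the fingers just behind the tin. I'm lowering.

Request:
jog_arm:
  deltas:
    - [0, 0, 0, 0.2, 0, 2, 0.6]
    - [0, 0, 0, 0, 0, 2, 0.6]
    - [0, 0, 0, 0, 0, 1, 0.6]
    - [0, 0, 0, 0, 0, 1, 0.6]
    - [0, 0, 0, 0, 0, 1, 0.6]
    - [0, 0, 0, 0, 0, 1, 0.6]
    - [0, 0, 0, 0, 0, 1, 0.6]
    - [0, 0, 0, 0, 0, 0.7, 0.6]
    - [0, 0, 0, 0, 0, 0.4, 0.6]
    - [0, 0, 0, 0, 0, 0, 0.6]

```text
t: 14.6
tool_pos: [0.6031, 0.2311, -0.0052]
tool_rot: [-2.401, -2.024, 0.003]
contact_force: [-0.2, -0.7, 0.4]
opening: 0.0515
```

```bash
cat >> st.py <<'E'
def tin(c0,r=.06):
    im,d=grab('scene'); W=cloud('scene',d); h=cv2.cvtColor(im,cv2.COLOR_RGB2HSV)
    m=(np.hypot(W[...,0]-c0[0],W[...,1]-c0[1])<r)&(W[...,2]>.05)&(W[...,2]<.064)&(h[...,1]<60)&(h[...,2]>85)
    q=W[m]; (cx,cy),rr=cv2.minEnclosingCircle(q[:,:2].astype(np.float32)); print('tin',len(q),round(cx,4),round(cy,4),'r',round(rr,4),'median z',np.median(q[:,2]).round(4)); return cx,cy
E
python3 - <<'E'
from st import *
tip(); tin((.593,.175))
E
```

```text
t 14.6 pos [ 0.6031  0.2311 -0.0052] xang 1.4008 zz -1.0 open 0.0515 F [-0.2 -0.7  0.4]
tip z [0.008 0.01  0.011 0.017 0.03 ]
tin 328 0.592 0.1762 r 0.0402 median z 0.0559
```

Request:
jog_arm:
  deltas:
    - [0, 0, -0.03, 0, -0.2, 0, 0.6]
    - [0, 0, 0, -0.6, 0, 0, 0.6]
    - [0, 0, 0, -0.6, 0, 0, 0.6]
    - [0, 0, 0, -0.6, 0, 0, 0.6]
    - [0, 0, 0, -1, 0, 0, 0.6]
    - [0, 0, 0, -1.2, 0, 0, 0.6]
    - [0, 0, 0, -1.2, 0, 0, 0.6]
    - [0, 0, 0, -1.2, 0, 0, 0.6]
    - [0, 0, 0, -1.2, 0, 0, 0.6]
    - [0, 0, 0, -1.2, 0, 0, 0.6]
    - [0, 0, 0, -1, 0, 0, 0.6]
    - [0, 0, 0, 0, 0, 0, 0.6]

```text
t: 15.7
tool_pos: [0.5876, 0.1321, -0.0042]
tool_rot: [2.373, 2.058, -0.003]
contact_force: [-0.3, -0.4, -0.9]
opening: 0.0513
```

```bash
python3 - <<'E'
from st import *
need(.541+.006,-.147); tin((.58,.08),.075)
E
```

```text
t 15.7 pos [ 0.5876  0.1321 -0.0042] xang 1.429 zz -1.0 open 0.0513 F [-0.3 -0.4 -0.9]
tool shift cm [-28.2   -0.08   0.04]
tin 176 0.588 0.1054 r 0.0499 median z 0.0552
```

Request:
jog_arm:
  deltas:
    - [0, 0, 0, -0.8, 0, 0, 0.6]
    - [0, 0, 0, -1.3, 0, 0, 0.6]
    - [0, 0, 0, -1.3, 0, 0, 0.6]
    - [0, 0, 0, -1.3, 0, 0, 0.6]
    - [0, 0, 0, -1.3, 0, 0, 0.6]
    - [0, 0, 0, -1.3, 0, 0, 0.6]
    - [0, 0, 0, -1.3, 0, 0, 0.6]
    - [0, 0, 0, -1.3, 0, 0, 0.6]
    - [0, 0, 0, -1.3, 0, 0, 0.6]
    - [0, 0, 0, -1.3, 0, 0, 0.6]
    - [0, 0, 0, -0.8, 0, 0, 0.6]
    - [0, 0, 0, 0, 0, 0, 0.6]

```text
t: 16.75
tool_pos: [0.5695, 0.0009, -0.0039]
tool_rot: [2.373, 2.058, -0.001]
contact_force: [-0.6, 0.5, 0.1]
opening: 0.0514
```

```bash
python3 - <<'E'
from st import *
need(.541+.006,-.147); tin((.558,-.045),.06); bar()
save('s4.png',cv2.resize(load('scene')[0][180:330,200:400],None,fx=3.6,fy=3.6,interpolation=cv2.INTER_CUBIC))
E
```

```text
t 16.75 pos [ 0.5695  0.0009 -0.0039] xang 1.429 zz -1.0 open 0.0514 F [-0.6  0.5  0.1]
tool shift cm [-1.496e+01 -1.400e-01  1.000e-02]
tin 126 0.5595 -0.0368 r 0.0389 median z 0.0561
bar n 65 angle 1.712 centre [ 0.634 -0.04 ]
```

View pics/s4.png

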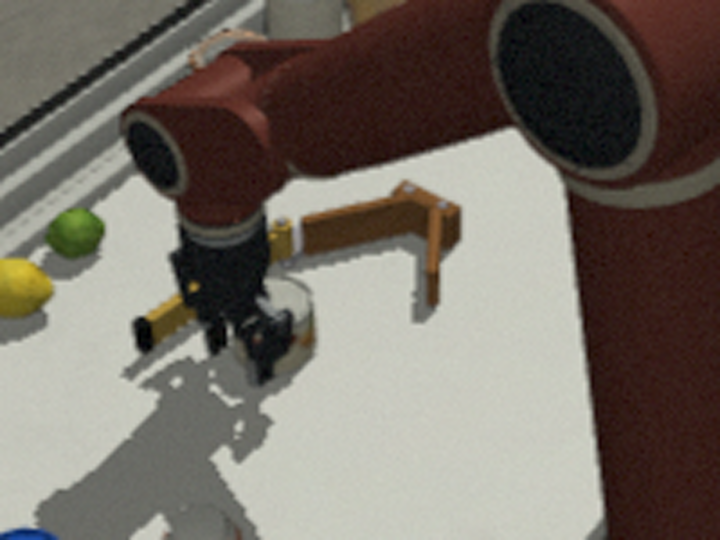

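The tin (crop 275,320) rides in the parted fingers and the bar stays open. I'm pushing on into the V.

Request:
jog_arm:
  deltas:
    - [0, 0, 0, -0.8, 0, 0, 0.6]
    - [0, 0, 0, -1.3, 0, 0, 0.6]
    - [0, 0, 0, -1.3, 0, 0, 0.6]
    - [0, 0, 0, -1.3, 0, 0, 0.6]
    - [0, 0, 0, -1.3, 0, 0, 0.6]
    - [0, 0, 0, -1.3, 0, 0, 0.6]
    - [0, 0, 0, -1.3, 0, 0, 0.6]
    - [0, 0, 0, -1.3, 0, 0, 0.6]
    - [0, 0, 0, -1.3, 0, 0, 0.6]
    - [0, 0, 0, -1.3, 0, 0, 0.6]
    - [0, 0, 0, -0.8, 0, 0, 0.6]
    - [0, 0, 0, 0, 0, 0, 0.6]

```text
t: 17.85
tool_pos: [0.5509, -0.1309, -0.0039]
tool_rot: [2.373, 2.058, -0.001]
contact_force: [-0.2, -0.2, 0.7]
opening: 0.051
```

Request:
jog_arm:
  deltas:
    - [0, 0, 0, -0.4, 0, 0, 0.6]
    - [0, 0, 0, -0.3, 0, 0, 0.6]
    - [0, 0, 0, -0.3, 0, 0, 0.6]
    - [0, 0, 0, 0, 0, 0, 0.6]

```text
t: 18.18
tool_pos: [0.5496, -0.1389, -0.004]
tool_rot: [2.371, 2.061, -0.001]
contact_force: [0.6, -0.5, 0.5]
opening: 0.0512
```

```bash
python3 - <<'E'
from st import *
need(.541+.006,-.147); tin((.541,-.187),.05)
E
```

```text
t 18.18 pos [ 0.5496 -0.1389 -0.004 ] xang 1.4311 zz -1.0 open 0.0512 F [ 0.6 -0.5  0.5]
tool shift cm [-0.84 -0.15  0.  ]
tin 74 0.5325 -0.1915 r 0.033 median z 0.0562
```

Request:
jog_arm:
  deltas:
    - [0, 0, 0, -0.2, 0, 0, 0.6]
    - [0, 0, 0, -0.2, 0, 0, 0.6]
    - [0, 0, 0, -0.2, 0, 0, 0.6]
    - [0, 0, 0, -0.2, 0, 0, 0.6]
    - [0, 0, 0, 0, 0, 0, 0.6]
    - [0, 0, 0, 0, 0, 0, 0.6]

```text
t: 18.73
tool_pos: [0.5499, -0.1443, -0.0033]
tool_rot: [-2.371, -2.059, -0.007]
contact_force: [4.0, 10.3, 0.8]
opening: 0.0512
```

Force (4, 10.3) N points to both walls bearing. I press slightly more, then back off and look.

Request:
jog_arm:
  deltas:
    - [0, 0, 0, -0.2, 0, 0, 0.6]
    - [0, 0, 0, 0, 0, 0, 0.6]
    - [0, 0, 0, 0, 0, 0, 0.6]

```text
t: 18.98
tool_pos: [0.5499, -0.1444, -0.0033]
tool_rot: [-2.369, -2.057, -0.011]
contact_force: [5.5, 17.9, 4.4]
opening: 0.0514
```

Request:
jog_arm:
  deltas:
    - [0, 0, 0, 0.5, 0, 0, 0.6]
    - [0, 0, 0, 1, 0, 0, 0.6]
    - [0, 0, 0, 2, 0, 0, 0.6]
    - [0, 0, 0, 2, 0, 0, 0.6]
    - [0, 0, 0, 3, 0, 0, 0.6]
    - [0, 0, 0, 3, 0, 0, 0.6]
    - [0, 0, 0, 3, 0, 0, 0.6]
    - [0, 0, 0, 0, 0, 0, 0.6]

```text
t: 19.65
tool_pos: [0.5686, -0.0011, -0.004]
tool_rot: [-2.367, -2.065, -0.001]
contact_force: [-0.3, -0.3, 0.1]
opening: 0.0513
```

```bash
python3 - <<'E'
from st import *
from fit import *
st(); tin((.541,-.187),.05)
im,d=grab('top'); W=cloud('top',d); h=cv2.cvtColor(im,cv2.COLOR_RGB2HSV)
save('t3.png',cv2.resize(im[180:300,150:350],None,fx=4,fy=4,interpolation=cv2.INTER_CUBIC))
m=(np.hypot(W[...,0]-.541,W[...,1]+.187)<.05)&(W[...,2]>.052)&(W[...,2]<.066); q=W[m]
print('tin top',len(q),cv2.minEnclosingCircle(q[:,:2].astype(np.float32)),q.mean(0))
r,P,B=run(); print('stand',r.x,r.fun,len(P))
E
```

```text
t 19.65 pos [ 0.5686 -0.0011 -0.004 ] xang 1.4348 zz -1.0 open 0.0513 F [-0.3 -0.3  0.1]
tin 282 0.5406 -0.1808 r 0.0403 median z 0.0557
tin top 463 ((0.5357822775840759, -0.18259605765342712), 0.04286172240972519) [ 0.54061266 -0.18279348  0.05580598]
stand [ 0.54096337 -0.18900417  0.00130274] 26.797495926232667 366
```

View pics/t3.png

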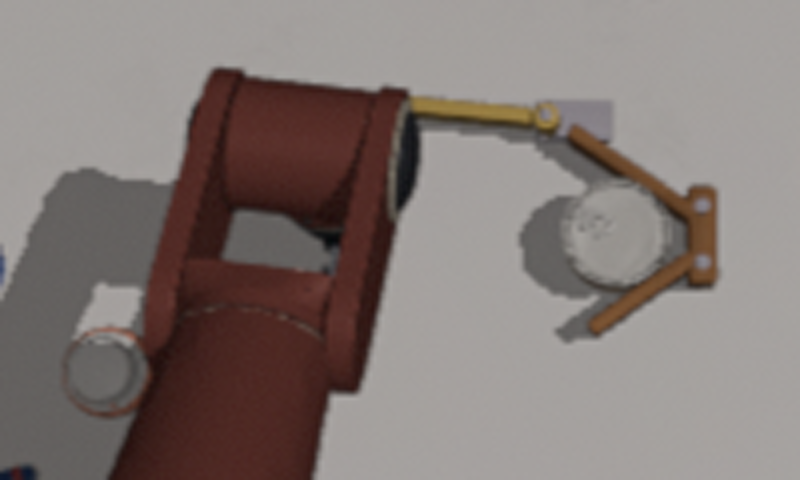

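The tin (crop 615,235) sits in the V against both walls and the timer (105,370) is unmoved. Depth gives the tin's y as about 4–6 mm short of the estimated seat. I give it a centred nudge with shut fingers, which leaves it free to self-centre sideways.

Request:
jog_arm:
  deltas:
    - [0, 0, -0.07, 0, 0, -1, 0.6]
    - [0, 0, -0.066, 0, 0, 0, 0]
    - [0, 0, 0, 0, -1.4, 0, 0]
    - [0, 0, 0, 0, -1.4, 0, 0]
    - [0, 0, 0, 0, 0, 0, 0]
    - [0, 0, 0, 0, 0, 0, 0]

```text
t: 20.25
tool_pos: [0.5401, -0.0059, 0.0059]
tool_rot: [2.227, 2.215, -0.001]
contact_force: [0.9, -0.5, 0.4]
opening: -0.0003
```

```bash
python3 -c "
from st import *
need(.541,-.130,.005)"
```

```text
t 20.25 pos [ 0.5401 -0.0059  0.0059] xang 1.5653 zz -1.0 open -0.0003 F [ 0.9 -0.5  0.4]
tool shift cm [-12.41   0.15   0.1 ]
```

Request:
jog_arm:
  deltas:
    - [0, 0, 0, -1.8, 0.1, 0, 0]
    - [0, 0, 0, -1.8, 0, 0, 0]
    - [0, 0, 0, -1.8, 0, 0, 0]
    - [0, 0, 0, -1.8, 0, 0, 0]
    - [0, 0, 0, -1.8, 0, 0, 0]
    - [0, 0, 0, -1.6, 0, 0, 0]
    - [0, 0, 0, -0.6, 0, 0, 0]
    - [0, 0, 0, -0.4, 0, 0, 0]
    - [0, 0, 0, -0.3, 0, 0, 0]
    - [0, 0, 0, 0, 0, 0, 0]

```text
t: 21.08
tool_pos: [0.5412, -0.1241, 0.0061]
tool_rot: [2.226, 2.217, 0.0]
contact_force: [1.1, -0.2, -0.0]
opening: 0.0
```

Request:
jog_arm:
  deltas:
    - [0, 0, 0, -0.2, 0, 0, 0]
    - [0, 0, 0, -0.2, 0, 0, 0]
    - [0, 0, 0, -0.2, 0, 0, 0]
    - [0, 0, 0, 0, 0, 0, 0]

```text
t: 21.42
tool_pos: [0.5411, -0.1299, 0.0062]
tool_rot: [2.225, 2.217, -0.0]
contact_force: [-0.5, -0.2, -0.5]
opening: -0.0002
```

Request:
jog_arm:
  deltas:
    - [0, 0, 0, -0.2, 0, 0, 0]
    - [0, 0, 0, -0.2, 0, 0, 0]
    - [0, 0, 0, -0.2, 0, 0, 0]
    - [0, 0, 0, -0.2, 0, 0, 0]
    - [0, 0, 0, 0, 0, 0, 0]

```text
t: 21.83
tool_pos: [0.5409, -0.1318, 0.0062]
tool_rot: [-2.219, -2.21, -0.012]
contact_force: [-0.9, 22.6, 7.7]
opening: 0.0002
```

Reaction (−0.9, 22.6) N is purely along the stand's axis, and the stall point matches the earlier one, so the tin is seated on both walls. I retreat, lift, and turn for closing the bar.

Request:
jog_arm:
  deltas:
    - [0, 0, 0, 1.5, 0, 0, 0]
    - [0, 0, 0, 3, 0, 0, 0]
    - [0, 0, 0, 3, 0, 0, 0]
    - [0, 0, 0, 3, 0, 0, 0]
    - [0, 0, 0, 2, 0, -3, 0]
    - [0, 0, 0, 0, 0, -3.5, 0]
    - [0, 0, 0, 0, 0, -3, 0]
    - [0, 0, 0.11, 0, 0, 0, 0]
    - [0, 0, 0.11, 0, 0, 0, 0]
    - [0, 0, 0.11, 0, 0, 0, 0]
    - [0, 0, 0.11, 0, 0, 0, 0]
    - [0, 0, 0.11, 0, 0, 0, 0]

```text
t: 22.83
tool_pos: [0.5415, -0.013, 0.1013]
tool_rot: [2.748, 1.522, 0.0]
contact_force: [-0.3, 0.1, 0.3]
opening: 0.0001
```

Request:
jog_arm:
  deltas:
    - [0, 0, 0.11, 0, 0, 0, 0]
    - [0, 0, 0.11, 0, 0, 0, 0]
    - [0, 0, 0.11, 0, 0, 0, 0]
    - [0, 0, 0.11, 0, 0, 0, 0]
    - [0, 0, 0.11, 0, 0, 0, 0]
    - [0, 0, 0.11, 0, 0, 0, 0]
    - [0, 0, 0.11, 0, 0, 0, 0]
    - [0, 0, 0.11, 0, 0, 0, 0]
    - [0, 0, 0.11, 0, 0, 0, 0]
    - [0, 0, 0.11, 0, 0, 0, 0]
    - [0, 0, 0.05, 0, 0, 0, 0]
    - [0, 0, 0, 0, 0, 0, 0]

```text
t: 23.83
tool_pos: [0.5414, -0.013, 0.1011]
tool_rot: [3.134, -0.21, 0.0]
contact_force: [0.4, -0.6, 0.3]
opening: -0.0003
```

```bash
python3 -c "
from st import *
need(.683,.010,.008);bar();tin((.541,-.183),.05)"
```

```text
t 23.83 pos [ 0.5414 -0.013   0.1011] xang -0.1339 zz -1.0 open -0.0003 F [ 0.4 -0.6  0.3]
tool shift cm [13.72 -4.17  9.31]
bar n 102 angle 1.702 centre [ 0.634 -0.021]
tin 282 0.5402 -0.1795 r 0.0411 median z 0.0559
```

Request:
jog_arm:
  deltas:
    - [0, 0, 0, 2.3, -0.7, 0, 0]
    - [0, 0, 0, 2.3, -0.7, 0, 0]
    - [0, 0, 0, 2.3, -0.7, 0, 0]
    - [0, 0, 0, 2.3, -0.7, 0, 0]
    - [0, 0, 0, 2.3, -0.7, 0, 0]
    - [0, 0, 0, 2.3, -0.7, 0, 0]
    - [0, 0, 0, 0, 0, 0, 0]
    - [0, 0, 0, 0, 0, 2, 0]
    - [0, 0, 0, 0, 0, 2, 0]
    - [0, 0, 0, 0, 0, 1, 0]
    - [0, 0, 0, 0, 0, 0, 0]

```text
t: 24.85
tool_pos: [0.6808, 0.0105, 0.0472]
tool_rot: [-3.135, 0.208, 0.011]
contact_force: [-0.1, -0.2, -0.2]
opening: 0.0002
```

Request:
jog_arm:
  deltas:
    - [0, 0, 0, 0, 0, 1, 0]
    - [0, 0, 0, 0, 0, 1, 0]
    - [0, 0, 0, 0, 0, 1, 0]
    - [0, 0, 0, 0, 0, 1, 0]
    - [0, 0, 0, 0, 0, 0.3, 0]
    - [0, 0, 0, 0, 0, 0, 0]

```text
t: 25.35
tool_pos: [0.6827, 0.0105, 0.0063]
tool_rot: [-3.135, 0.209, 0.004]
contact_force: [1.0, 0.2, -0.4]
opening: 0.0002
```

```bash
python3 -c "
from st import *
arc(.16,.018);bar();tip()"
```

```text
t 25.35 pos [0.6827 0.0105 0.0063] xang -0.1332 zz -1.0 open 0.0002 F [ 1.   0.2 -0.4]
bar-frame along 0.15510104447588577 off 0.03591290684074754 bar angle if flat 1.7039923371850336 wanted tool shift [-1.79 -0.49]
bar n 180 angle 1.702 centre [ 0.633 -0.05 ]
t 25.4 pos [0.6834 0.0104 0.0073] xang -0.1332 zz -1.0 open -0.0002 F [ 0.1  0.8 -0.1]
tip z [0.019 0.021 0.025 0.029 0.034]
```

Request:
jog_arm:
  deltas:
    - [0, 0, 0, -0.8, -0.3, 0, 0]
    - [0, 0, 0, -0.8, 0, 0, 0]
    - [0, 0, -0.07, -1.1, -0.05, 0, 0]
    - [0, 0, -0.07, -1.1, -0.05, 0, 0]
    - [0, 0, -0.07, -1.1, -0.05, 0, 0]
    - [0, 0, -0.07, -1.1, -0.05, 0, 0]
    - [0, 0, -0.07, -1.1, -0.05, 0, 0]
    - [0, 0, -0.07, -1.1, -0.05, 0, 0]
    - [0, 0, -0.07, -1.1, -0.05, 0, 0]
    - [0, 0, -0.07, -1.1, -0.05, 0, 0]
    - [0, 0, -0.07, -1.1, -0.05, 0, 0]
    - [0, 0, 0, 0, 0, 0, 0]

```text
t: 26.45
tool_pos: [0.5692, 0.0056, 0.008]
tool_rot: [-3.045, -0.774, 0.002]
contact_force: [0.6, -0.8, 0.1]
opening: -0.0002
```

```bash
python3 -c "
from st import *
arc(.16,.018);bar()"
```

```text
t 26.45 pos [0.5692 0.0056 0.008 ] xang 0.4977 zz -1.0 open -0.0002 F [ 0.6 -0.8  0.1]
bar-frame along 0.15398008646660885 off 0.018460955280866692 bar angle if flat 1.0730877408333601 wanted tool shift [-0.05 -0.6 ]
bar n 123 angle 1.062 centre [ 0.584 -0.067]
```

Request:
jog_arm:
  deltas:
    - [0, 0, -0.07, -1.1, -0.1, 0, 0]
    - [0, 0, -0.07, -1.1, -0.1, 0, 0]
    - [0, 0, -0.07, -1.1, -0.1, 0, 0]
    - [0, 0, -0.07, -1.1, -0.1, 0, 0]
    - [0, 0, -0.07, -1.1, -0.1, 0, 0]
    - [0, 0, -0.07, -1.1, -0.1, 0, 0]
    - [0, 0, -0.07, -1.1, -0.1, 0, 0]
    - [0, 0, -0.07, -1.1, -0.1, 0, 0]
    - [0, 0, -0.07, -1.1, -0.1, 0, 0]
    - [0, 0, -0.07, -1.1, -0.1, 0, 0]
    - [0, 0, -0.07, -1.1, -0.1, 0, 0]
    - [0, 0, 0, 0, 0, 0, 0]

```text
t: 27.5
tool_pos: [0.4852, -0.0767, 0.0085]
tool_rot: [2.533, 1.857, 0.0]
contact_force: [0.1, 0.4, -1.4]
opening: 0.0
```

```bash
python3 -c "
from st import *
arc(.16,.018);bar()"
```

```text
t 27.5 pos [ 0.4852 -0.0767  0.0085] xang 1.265 zz -1.0 open 0.0 F [ 0.1  0.4 -1.4]
bar-frame along 0.15331697954592768 off 0.016409436379997727 bar angle if flat 0.3058433266117504 wanted tool shift [ 0.16 -0.67]
bar n 64 angle 0.271 centre [ 0.589 -0.125]
```

Request:
jog_arm:
  deltas:
    - [0, 0, -0.07, -1.0, -0.1, 0, 0]
    - [0, 0, -0.07, -1.0, -0.1, 0, 0]
    - [0, 0, -0.07, -1.0, -0.1, 0, 0]
    - [0, 0, -0.07, -0.7, -0.1, 0, 0]
    - [0, 0, -0.02, -0.4, 0, 0, 0]
    - [0, 0, 0, -0.3, 0, 0, 0]
    - [0, 0, 0, 0, 0, 0, 0]

```text
t: 28.13
tool_pos: [0.474, -0.1155, 0.0084]
tool_rot: [-2.228, -2.209, -0.006]
contact_force: [-0.1, 9.5, 3.3]
opening: -0.0003
```

```bash
python3 -c "
from st import *
arc(.16,.018);bar()"
```

```text
t 28.13 pos [ 0.474  -0.1155  0.0084] xang 1.5625 zz -1.0 open -0.0003 F [-0.1  9.5  3.3]
bar-frame along 0.15264774218325008 off 0.021690898658835944 bar angle if flat 0.008255350829485364 wanted tool shift [-0.37 -0.74]
bar n 105 angle 0.025 centre [ 0.576 -0.128]
```

9.5 N is building at about 0 rad, so this is the stop. I press once more, then let go and move well away.

Request:
jog_arm:
  deltas:
    - [0, 0, 0, -0.2, 0, 0, 0]
    - [0, 0, 0, -0.1, 0, 0, 0]
    - [0, 0, 0, 0, 0, 0, 0]

```text
t: 28.43
tool_pos: [0.474, -0.1156, 0.0083]
tool_rot: [-2.225, -2.206, -0.012]
contact_force: [0.7, 19.8, 7.5]
opening: -0.0001
```

Request:
jog_arm:
  deltas:
    - [0, 0, 0, 0.5, 0, 0, 0]
    - [0, 0, 0, 1.5, 0, 0, 0]
    - [0, 0, 0, 2, 0, 0, 0]
    - [0, 0, 0, 2, 0, -2, 0]
    - [0, 0, 0, 0, 0, -3.5, 0]
    - [0, 0, 0, 0, 0, -3.5, 0]
    - [0, 0, 0, 0, 0, -3.5, 0]
    - [0, 0, 0, 0, -3, -3, 0]
    - [0, 0, 0, 0, -3, -3, 0]
    - [0, 0, 0, 0, 0, 0, 0]

```text
t: 29.27
tool_pos: [0.4161, -0.0613, 0.2008]
tool_rot: [2.219, 2.205, 0.01]
contact_force: [0.9, -0.4, 0.5]
opening: -0.0002
```

```bash
python3 - <<'E'
from st import *
st();bar();tin((.541,-.183),.05)
im,d=grab('top'); W=cloud('top',d); h=cv2.cvtColor(im,cv2.COLOR_RGB2HSV)
m=(np.hypot(W[...,0]-.4539,W[...,1]-.1737)<.05)&(W[...,2]>.03); q=W[m]; print('timer',q.mean(0),cv2.minEnclosingCircle(q[:,:2].astype(np.float32)))
B=W[(h[...,0]>=18)&(h[...,0]<26)&(h[...,1]>110)&(W[...,2]>.037)&(np.hypot(W[...,0]-HG[0],W[...,1]-HG[1])<.19)][:,:2]
vx,vy,*_=cv2.fitLine(B.astype(np.float32),cv2.DIST_HUBER,0,.01,.01).ravel(); print('bar top',-np.arctan(vy/vx),len(B),'inner face y',B.mean(0))
m=(np.hypot(W[...,0]-.541,W[...,1]+.187)<.05)&(W[...,2]>.052)&(W[...,2]<.066); q=W[m]; print('tin top',q.mean(0),len(q))
a=im[185:285,240:345]; s=load('scene')[0][200:300,240:345]
save('f.png',cv2.resize(np.hstack([a,s]),None,fx=3.8,fy=3.8,interpolation=cv2.INTER_CUBIC))
E
```

```text
t 29.27 pos [ 0.4161 -0.0613  0.2008] xang 1.5644 zz -0.9999 open -0.0002 F [ 0.9 -0.4  0.5]
bar n 181 angle -0.017 centre [ 0.543 -0.13 ]
tin 221 0.5428 -0.1783 r 0.0415 median z 0.0553
timer [0.45286694 0.17376092 0.04259318] ((0.45363062620162964, 0.17471200227737427), 0.029199378564953804)
bar top 0.011179553 221 inner face y [ 0.54309604 -0.13420619]
tin top [ 0.54144669 -0.18359109  0.05610918] 474
```

View pics/f.png

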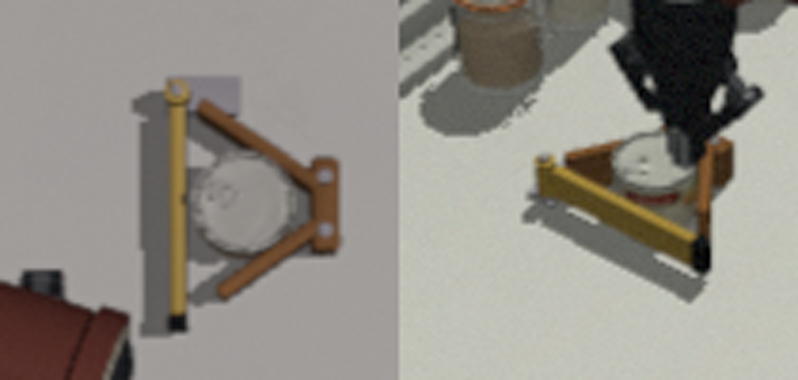

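Both views show the bar shut along the mouth and the tin in the V touching both walls. The bar centreline to tin centre distance is 49.4 mm (49 expected when seated) and the timer has moved under 2 mm. Handing in.

```bash
python3 -c "
from station import ctrl
print(ctrl.finish_job())"
```

```text
the job is handed in; nothing more can be done
None
```

I swung the bar open to about 1.70 rad, slid the tin into the V and swung the bar shut. I then let go, backed the arm away and handed the job in at about 29 s of the 72 s. The hand-in gave no verdict.

**Final checks that passed**
- **Bar:** it reads 0.011 rad from the top camera and −0.017 rad from the scene camera. It stalled against its stop at about 20 N.
- **Tin:** it is upright, with the lid at the expected height. Its centre is 49.4 mm from the bar's centreline, against 49 mm expected when seated. When I pressed it into the V, it stalled at about 23 N with the force straight along the stand's axis, so it bears on both walls.
- **Timer:** it moved less than 2 mm.
- **Arm:** it is clear of everything and touches nothing.

**Checks that failed or disagreed**
- **First bar push:** it missed. The fingertips sat about 33 mm higher than `tcp_to_tips` and the reported height imply, so they passed over the bar. I measured the tip height from the depth image and repeated the push lower.
- **Seat position:** my fit of the wooden walls put the seat about 5 mm deeper than where the tin came to rest. The tin's resting point also differed by about 5 mm between the two cameras (y −0.184 top, −0.178 scene). I relied on the bar-to-tin distance and the stall force instead.

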